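# Torque the clamp screw of a bench pressure reactor with a break-over wrench

## Robot

A 6-joint arm with a two-finger parallel gripper is mounted at the origin on the work surface. World frame = base frame: x ahead of the robot, y to its left, z up, the work surface at z = 0. Lengths are in m, angles in rad, forces in N, time in s.
With the tool pointing down it reaches from about 0.3 to 0.875 m from the base axis. Payload 6.4 kg.
Tool frame: the origin (TCP) lies on the front face of the gripper's body, between the roots of the fingers; the fingertips stand 73 mm ahead of it and the grasp point (between the pads) lies 54 mm ahead of it; z points along the fingers, y is the direction in which the jaws open and shut (so a half turn about z gives the same grasp; the last joint's range is limited). The gripper opens to 85 mm and grips with 20 to 120 N. Pads are 22 mm wide; open, the fingers measure 114 mm over their backs; the gripper's body (76 mm by 85 mm) begins 54 mm behind the grasp point. The pads swing forward as they close: fully open they stand 13 mm farther back than shut.
Start: joints at [1.085, 0.181, 1.607, -0, 1.354, -0.206], TCP at [0.159, 0.553, 0.304] pointing down, gripper open.
Joint ranges: [-2.99, 2.99], [-0.89, 2.07], [0.3, 2.58], [-1.14, 4.28], [0, 2.63], [-3.12, 3.12]. Speed limits (rad/s): [2.57, 2.57, 3.01, 3.14, 3.14, 3.14].

## Interface

Orientations are given as [roll, pitch, yaw] about the fixed x, y, z axes, in that order (R = Rz(yaw) Ry(pitch) Rx(roll)).
In Python, from cell import manip, eyes gives the robot as it stands.
- The arm moves only by the shell command python3 -m jog 'ROWS' [FORCE]. ROWS is JSON, one flat list of numbers, 5 for each row, row after row: the shift along the tool's x, y, z in cm, then the turn about the tool's z in rad, then the opening in per cent of the stroke, from 0 (shut) to 100 (fully open). A call has 1 to 20 rows; each row is the pose to reach, as a shift and turn from the pose measured when the call began, along the tool's axes at that moment; what a row does not reach only later rows make up. A row lasts 1/10 s, in which the tool goes at most 50 mm and 8.59 degrees, less where a joint would pass 70% of its speed; a pose out of reach is approached as far as the arm can. A call with a gripper value outside its range is refused whole. The fingers move at their own pace and stop on an object; FORCE is the grip in N (left out, the last holds). Time passes only in rows, so rows that repeat a pose let the fingers close. It gives the time, the measured TCP pose, the force and the opening at its end, in the units of the state.
- manip.sense(): the state, without advancing time (a new reading comes with each control period).
- eyes.read_camera(name): name is "scene" or "top" or "wrist"; returns the picture (420x560x3 uint8, red, green, blue); there is no depth.
- eyes.get_calibration(name): a dict with "fovy" (degrees; the focal length in pixels is half the picture's height over the tangent of half this angle, whatever the lens; pixels are square), "cx", "cy" (the principal point, pixels), "extrinsics" (4x4, takes a point from camera to world coordinates); the wrist camera has in their place "mount" (4x4, takes a point from camera to tool coordinates, whose origin is the TCP and whose axes are the flange's). Camera axes: x right, y down, z forward; pixel columns grow to the right and rows downward; lengths in m; the calibration is good to about 2 mm. The wrist camera is an equidistant fisheye: a pixel r from the principal point sees the ray r / f radians off the axis. A picture is of the moment at which its call begins: read the wrist's pose just before it. get_calibration takes no time and is no camera call.
- manip.job_done(): hands the job in, once; it reports no verdict.
Trained networks look in the newest picture that a camera, given by its name, has taken for a name from the list of things; names that differ only in an ending like _2 or _b are one class to them, and where a whole thing is asked for, a point or a joint stands for the part that bears it (a point fixed in the world has none). Each returns a list of dicts, best first, with "p" (0 to 1); they miss things now and then, are a little off and sometimes report something else, mostly with a low value. They report only what shows in the picture. A call takes as long as a camera call.
- eyes.look_for(thing, camera): "pixel" ([row, column] in pixels, amid what is visible of it).
- eyes.pinpoint(thing, camera): "pixel" ([row, column] in pixels: a listed point, or the origin of a listed thing).
The state is a dict: "t": time; "joints": joint angles; "joint_vel": joint speeds; "joint_efforts": joint torques, N m; "position": TCP position; "eef_rot": TCP orientation; "contact_force": force on the tool from outside, world axes, zero at the start; "torque": the same for the moment, N m; "finger_gap": finger opening in m.
Only numpy, scipy, OpenCV 4.12 (cv2) and the standard library are available. Lean on these libraries where they do the work, as an engineer would, in place of code of your own. Each camera call takes 0.05 s, during which the arm holds its last target.

## Task

Close the bench pressure reactor: take the break-over torque wrench from its blue stand, set its socket squarely and fully down over the hex clamp screw on the reactor's bridge without forcing or leaning on it, and tighten clockwise (seen from above) with a steady push on the grip until the wrench breaks over at its hinge. Stop there: pushing the folded handle on towards its stop would overtighten the screw. Let go and leave the wrench sitting on the screw, handle still visibly folded for the sign-off, and leave the other things on the bench alone.

Things in the scene. Friction and masses are not known exactly. Their poses are not given: they have to be found in the camera images.
- wrench: Steel head of the break-over torque wrench (loose, 0.42 kg in all, 258 mm from socket axis to end knob, balances about 100 mm from the socket axis). Origin: centre of the socket's open lower rim; z up along the socket axis, x along the straight handle, whose axis runs 46 mm higher. At the start it lies level in the stand, rim 28 mm above the bench: lift it straight up.
- wrench_socket (a point): Centre of the socket's closed end, 30 mm above the rim. The cavity is a hexagon open downwards, 31.5 mm across flats (0.75 mm clearance a side on the screw), 48 mm outside. One flat faces along x: it fits when the wrench's x axis is at the screw's x axis plus any multiple of 60 degrees, with about 5 degrees of play either way.
- wrench_pull (a point): Yellow pull mark on the black grip, on the handle's axis, 175 mm from the socket axis when straight; x along the handle to its end, z up. The grip is a flat-sided bar 24 mm wide, 26 mm high, from 59 mm before the mark to 71 mm beyond. Take it here from above, fingers on the flat sides; one firm grasp (50 N or more) can carry and turn the wrench.
- wrench_pin (a point): Brass hinge pin of the wrench, 36 mm from the socket axis, at the height of the handle's axis. The handle folds about this upright pin.
- wrench_handle (a joint): The wrench's hinge: 0 rad = straight, positive = handle folded clockwise (from above) against the head, stop at 0.35. It stays rigid until the moment about the pin reaches some 1.6 N m (11.5 N at the pull mark); then it breaks over: the load stops rising and the handle folds on at that load and stays so. A clear break is a fold of 0.1 to 0.2 rad.
- screw: Hexagonal clamp screw (dark steel, upright, 30 mm across flats) amid the reactor's bridge. Origin: on its axis at the washer's face, 148 mm above the bench; z up, x turns with the screw and points at one flat. The hex is 22 mm high plus a 5 mm chamfered top (23 mm across at its end). Clockwise from above tightens.
- washer: Brass thrust washer (fixed) under the hex, 52 mm across, 4 mm thick, upper face 148 mm above the bench. Origin: centre of its underside. The socket is fully home when its rim rests on this washer, wrench origin at the screw's origin. At the start the screw is finger tight; it needs some 5 to 40 degrees more, differently each time, its resistance growing from under 1 to about 2 N m; it does not spring back.
- reactor: The reactor (fixed): grey base plate 180 x 170 mm, white mantle 108 mm and steel lid 100 mm across, two columns and an aluminium bridge bar 168 mm long along its y axis, top at 144 mm; gauge and blue valve knob on the lid, all lower than the bridge. Origin: centre of its underside, on the screw's axis.
- wrench_stand: Blue stand of the wrench (fixed): base plate 215 x 64 mm, 10 mm thick, two notched forks 10 mm thick, 84 mm high, one at 68 mm and one at 235 mm from the resting wrench's socket axis. Origin: underside, below the point 150 mm from the socket axis; x along the resting wrench's handle.
- beaker: Bystander: glass beaker, 70 mm across, 90 mm high. Origin: centre of its underside.
- wash_bottle: Bystander: white bottle with red cap, 64 mm across, 170 mm high. Origin: centre of its underside.
- reagent_bottle: Bystander: amber glass bottle with blue cap, 70 mm across, 140 mm high. Origin: centre of its underside.
- spanner: Bystander: small steel open spanner lying flat, 180 mm long. Origin: centre of its underside.
- spare_gasket: Bystander: white ring gasket lying flat, 94 mm across, 6 mm thick. Origin: centre of its underside.
- spare_socket: Bystander: small steel socket standing upright, 34 mm across, 38 mm high. Origin: centre of its underside.
- dish: Bystander: glass dish, 96 mm across, 50 mm high. Origin: centre of its underside.

How it is judged:
By the outcome, as a careful person would: the job done as asked, in the order asked, and still so for the second after the job is handed in, with the robot touching nothing.
It also fails if it takes over 51 s, if anything falls off the work surface, if the arm or the gripper's body presses on something with over 40 N, if the wrist force passes 120 N, or if a joint passes its speed limit or range.

## Working session

There is one attempt and no reset: what is moved stays moved. The work goes in short steps, Python scripts to look and compute and a shell command to move; the robot and the scene stay as the last step left them, time stands still between calls to the robot, and variables do not carry over. Pictures are saved under pics/ and viewed, and the job is handed in when it is done.

```bash
ls; mkdir -p pics; cat > h.py <<'E'
import numpy as np, cv2
from cell import manip, eyes
from scipy.spatial.transform import Rotation as R
def snap(n,f):
    im=eyes.read_camera(n); cv2.imwrite('pics/'+f,im[:,:,::-1]); return im
def ray(cam,px,st=None):
    c=eyes.get_calibration(cam); f=210/np.tan(np.radians(c['fovy'])/2)
    u=px[1]-c['cx'];v=px[0]-c['cy']
    if cam=='wrist':
        r=np.hypot(u,v);th=r/f;d=np.array([np.sin(th)*u/max(r,1e-9),np.sin(th)*v/max(r,1e-9),np.cos(th)])
        T=np.eye(4);T[:3,:3]=R.from_euler('xyz',st['eef_rot']).as_matrix();T[:3,3]=st['position'];E=T@np.array(c['mount'])
    else:
        d=np.array([u/f,v/f,1]);E=np.array(c['extrinsics'])
    return E[:3,3],E[:3,:3]@d
def atz(cam,px,z,st=None):
    o,d=ray(cam,px,st);return o+d*(z-o[2])/d[2]
def tri(rays):
    A=0;b=0
    for o,d in rays:
        d=d/np.linalg.norm(d);P=np.eye(3)-np.outer(d,d);A=A+P;b=b+P@o
    x=np.linalg.solve(A,b);return x,[np.linalg.norm(np.cross(x-o,d/np.linalg.norm(d))) for o,d in rays]
def proj(cam,X,st=None):
    c=eyes.get_calibration(cam); f=210/np.tan(np.radians(c['fovy'])/2)
    if cam=='wrist':
        T=np.eye(4);T[:3,:3]=R.from_euler('xyz',st['eef_rot']).as_matrix();T[:3,3]=st['position'];E=T@np.array(c['mount'])
    else: E=np.array(c['extrinsics'])
    p=E[:3,:3].T@(np.array(X)-E[:3,3])
    if cam=='wrist':
        r=np.hypot(p[0],p[1]);th=np.arctan2(r,p[2]);return np.array([c['cy']+f*th*p[1]/r,c['cx']+f*th*p[0]/r])
    return np.array([c['cy']+f*p[1]/p[2],c['cx']+f*p[0]/p[2]])
E
python3 - <<'E'
from h import *
print(manip.sense())
for n in ('scene','top','wrist'):
    snap(n,n+'0.png')
    c=eyes.get_calibration(n);print(n,c)
Z={'wrench_socket':.058,'wrench_pull':.074,'wrench_pin':.074,'screw':.148,'washer':.144,'reactor':0,'wrench_stand':0,'wrench':.028}
for n in ('scene','top'):
  for k in Z:
    for d in eyes.pinpoint(k,n)[:2]: print(n,k,d['p'],np.round(d['pixel'],1),np.round(atz(n,d['pixel'],Z[k]),4))
E
```

```text
pics
{'t': 0.0, 'joints': array([ 1.08473558e+00,  1.81550026e-01,  1.60799950e+00, -1.18488314e-05,
        1.35380823e+00, -2.06295256e-01]), 'joint_vel': array([-8.35582280e-04,  3.01011662e-05,  6.43731002e-05, -3.39003919e-04,
       -4.54719829e-04, -2.15503300e-03]), 'joint_efforts': array([-2.51728879e-04, -4.44849193e+01, -3.51336730e+01, -4.29338161e-04,
        9.06161964e-03,  3.23130894e-05]), 'position': array([0.15855457, 0.55226339, 0.30298311]), 'eef_rot': array([-3.13986261e+00, -3.50233416e-04,  2.86182942e+00]), 'contact_force': array([-0.42956279, -0.82639917,  1.02695166]), 'torque': array([0.0730176 , 0.03648295, 0.01965769]), 'finger_gap': 0.0849844394501178}
scene {'fovy': 42.423654129718976, 'cx': 288.0583679309641, 'cy': 207.3646803971557, 'extrinsics': array([[-0.77045665,  0.435221  , -0.4658103 ,  1.16154466],
       [ 0.63715353,  0.50189557, -0.58492411,  0.79454449],
       [-0.02078313, -0.74745135, -0.66399137,  0.96271805],
       [ 0.        ,  0.        ,  0.        ,  1.        ]])}
top {'fovy': 45.140370809120334, 'cx': 276.9587673368939, 'cy':
[... 1404 characters left out ...]
   ]
scene wrench 0.59 [178.5 252.9] [ 0.5027 -0.1857  0.028 ]
scene wrench 0.55 [140.  211.8] [ 0.4845 -0.4186  0.028 ]
top wrench_socket 0.8 [220.3 344.1] [ 0.4931 -0.173   0.058 ]
top wrench_socket 0.51 [205.2 247.1] [0.5393 0.092  0.058 ]
top wrench_pull 0.88 [209.7 407.4] [ 0.5182 -0.3432  0.074 ]
top wrench_pin 0.89 [215.7 359.8] [ 0.5042 -0.2137  0.074 ]
top wrench_pin 0.31 [216.9 397.6] [ 0.4991 -0.316   0.074 ]
top screw 0.66 [200.6 240.8] [0.5451 0.1029 0.148 ]
top reactor 0.79 [201.3 242.1] [0.5548 0.1095 0.    ]
top wrench_stand 0.81 [210.4 397.5] [ 0.5208 -0.3341  0.    ]
top wrench 0.58 [215.4 341. ] [ 0.5081 -0.1687  0.028 ]
top wrench 0.42 [131.4 278.2] [0.7491 0.0028 0.028 ]
```

View pics/scene0.png

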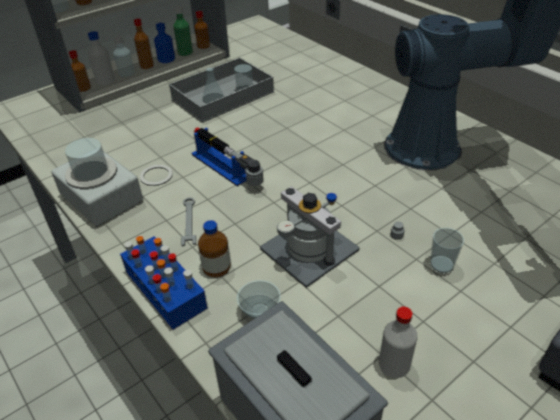

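View pics/top0.png

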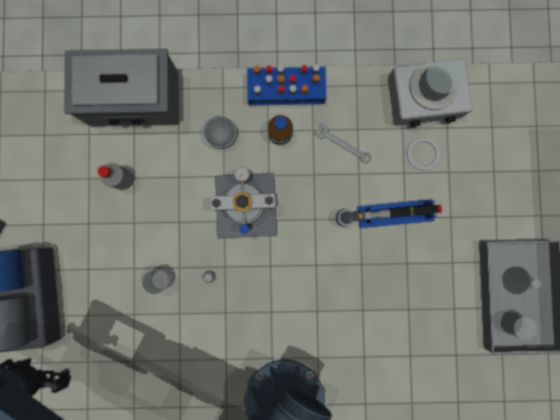

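View pics/wrist0.png

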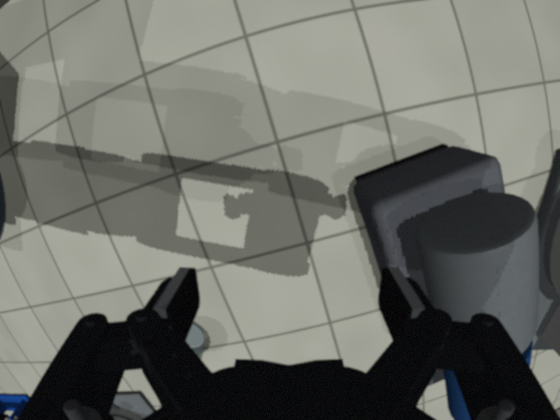

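```bash
cat >> h.py <<'E'
def rel(target,yaw,st=None):
    st=st or manip.sense()
    M=R.from_euler('xyz',st['eef_rot']).as_matrix()
    d=M.T@(np.array(target)-st['position'])*100
    y=np.arctan2(M[1,0],M[0,0]); t=-(yaw-y); t=(t+np.pi)%(2*np.pi)-np.pi
    return np.round(d,2),round(t,3)
E
python3 - <<'E'
from h import *
print(rel([.545,.10,.30],1.717))
E
```

```text
(array([-49.62, -32.84,   0.39]), np.float64(1.145))
```

```bash
python3 -m jog '[-49.6,-32.8,0.4,1.145,100,-49.6,-32.8,0.4,1.145,100,-49.6,-32.8,0.4,1.145,100,-49.6,-32.8,0.4,1.145,100,-49.6,-32.8,0.4,1.145,100,-49.6,-32.8,0.4,1.145,100,-49.6,-32.8,0.4,1.145,100,-49.6,-32.8,0.4,1.145,100,-49.6,-32.8,0.4,1.145,100,-49.6,-32.8,0.4,1.145,100,-49.6,-32.8,0.4,1.145,100,-49.6,-32.8,0.4,1.145,100,-49.6,-32.8,0.4,1.145,100,-49.6,-32.8,0.4,1.145,100,-49.6,-32.8,0.4,1.145,100]'
python3 - <<'E'
from h import *
st=manip.sense();print(st['t'],st['position'],st['eef_rot'],st['joint_vel'])
snap('wrist','w1.png')
for k,z in (('screw',.148),('washer',.144),('reactor',0)):
    for d in eyes.pinpoint(k,'wrist')[:2]: print(k,d['p'],np.round(d['pixel'],1),np.round(atz('wrist',d['pixel'],z,st),4))
E
```

```text
t: 2.45
position: [0.5442, 0.1012, 0.2997]
eef_rot: [-3.141, -0.001, 1.717]
contact_force: [-0.7, 0.2, 0.6]
finger_gap: 0.0853
2.45 [0.54421591 0.1011994  0.29967135] [-3.14084829e+00 -5.53192922e-04  1.71732122e+00] [ 0.01754691 -0.00966797  0.00480772 -0.00168908 -0.00131381 -0.00162888]
screw 0.79 [222.9 291.3] [0.5462 0.0993 0.148 ]
reactor 0.97 [178.5 290.3] [0.5458 0.1017 0.    ]
```

View pics/w1.png

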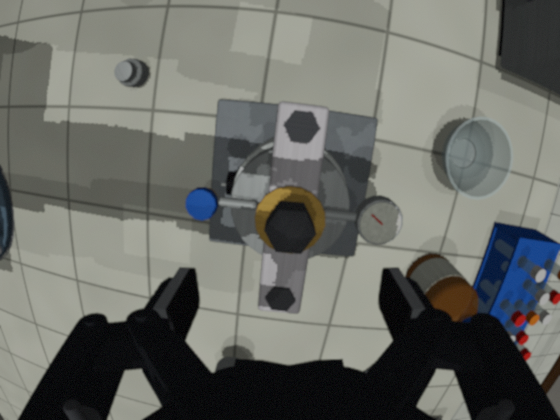

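```bash
python3 - <<'E'
from h import *
im=cv2.imread('pics/w1.png')[175:275,240:340]
im=cv2.convertScaleAbs(im,alpha=2.2,beta=0)
cv2.imwrite('pics/w1z.png',cv2.resize(im,None,fx=6,fy=6,interpolation=cv2.INTER_CUBIC))
E
```

```text
(no output)
```

View pics/w1z.png

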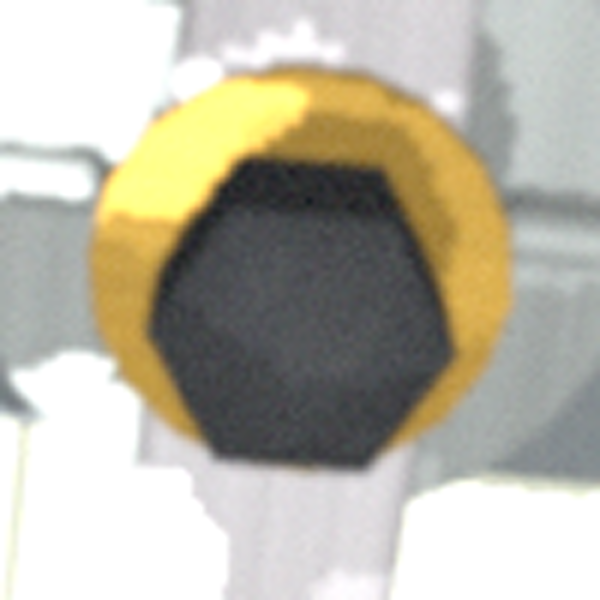

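```bash
cat > hexfit.py <<'E'
from h import *
from scipy.optimize import differential_evolution
def hexpts(x,y,th):
    P=[]
    for z,af in ((.148,.030),(.170,.030),(.175,.023)):
        for k in range(6):
            a=th+np.pi/6+k*np.pi/3; r=af/2/np.cos(np.pi/6)
            P.append([x+r*np.cos(a),y+r*np.sin(a),z])
    return P
def fit(f,st,c0,thr=42,S=6,box=(175,275,240,340)):
    im=cv2.imread(f); r0,r1,q0,q1=box; im=im[r0:r1,q0:q1]
    b=cv2.resize(im,None,fx=S,fy=S,interpolation=cv2.INTER_CUBIC)
    m=(b.max(2)<thr).astype(np.uint8)
    n,l,s,c=cv2.connectedComponentsWithStats(m)
    i=1+np.argmax(s[1:,4]); m=(l==i).astype(np.uint8)
    def ren(p):
        P=np.array([proj('wrist',q,st) for q in hexpts(*p)])
        uv=np.stack([(P[:,1]-q0+.5)*S-.5,(P[:,0]-r0+.5)*S-.5],1).astype(np.float32)
        o=np.zeros_like(m);cv2.fillConvexPoly(o,cv2.convexHull(np.round(uv).astype(np.int32)),1);return o
    def cost(p):
        o=ren(p);return 1-(o&m).sum()/(o|m).sum()
    r=differential_evolution(cost,[(c0[0]-.01,c0[0]+.01),(c0[1]-.01,c0[1]+.01),(-np.pi/6,np.pi/6)],seed=1,maxiter=40,popsize=12)
    o=ren(r.x);v=cv2.convertScaleAbs(b,alpha=2);cs,_=cv2.findContours(o,0,1);cv2.drawContours(v,cs,-1,(0,255,0),1)
    cs,_=cv2.findContours(m,0,1);cv2.drawContours(v,cs,-1,(0,0,255),1)
    return r,v
if __name__=='__main__':
    im=cv2.imread('pics/w1.png')[175:275,240:340]
    st=dict(position=[0.54421591,0.1011994,0.29967135],eef_rot=[-3.14084829,-5.53192922e-04,1.71732122])
    for t in (40,50,60):
        r,v=fit('pics/w1.png',st,(.545,.1),t);print(t,r.x[:2],np.degrees(r.x[2]),r.fun)
    cv2.imwrite('pics/fit1.png',v)
E
python3 hexfit.py
```

```text
Traceback (most recent call last):
  File "hexfit.py", line 30, in <module>
    r,v=fit('pics/w1.png',st,(.545,.1),t);print(t,r.x[:2],np.degrees(r.x[2]),r.fun)
        ~~~^^^^^^^^^^^^^^^^^^^^^^^^^^^^^^
  File "hexfit.py", line 22, in fit
    r=differential_evolution(cost,[(c0[0]-.01,c0[0]+.01),(c0[1]-.01,c0[1]+.01),(-np.pi/6,np.pi/6)],seed=1,maxiter=40,popsize=12)
  File "hexfit.py", line 21, in cost
    o=ren(p);return 1-(o&m).sum()/(o|m).sum()
  File "hexfit.py", line 17, in ren
    P=np.array([proj('wrist',q,st) for q in hexpts(*p)])
                ~~~~^^^^^^^^^^^^^^
  File "h.py", line 23, in proj
    c=eyes.get_calibration(cam); f=210/np.tan(np.radians(c['fovy'])/2)
ValueError: time passes only in moves, steps and waits
```

```bash
ls pics
```

```text
scene0.png
top0.png
w1.png
w1z.png
wrist0.png
```

Too many calibration calls; cache it.

```bash
python3 - <<'E'
s=open('h.py').read()
s=s.replace("c=eyes.get_calibration(cam)","c=cal(cam)")
s=s.replace("def snap","import functools\n@functools.lru_cache(None)\ndef cal(n): return eyes.get_calibration(n)\ndef snap",1)
open('h.py','w').write(s)
E
python3 hexfit.py
```

```text
40 [0.54500291 0.10083964] 27.134273656524503 0.17287091590787362
50 [0.54482343 0.10051886] -26.093986240781717 0.04758023569653402
60 [0.54490083 0.10077349] -26.132472964680943 0.02023665008070652
```

View pics/fit1.png

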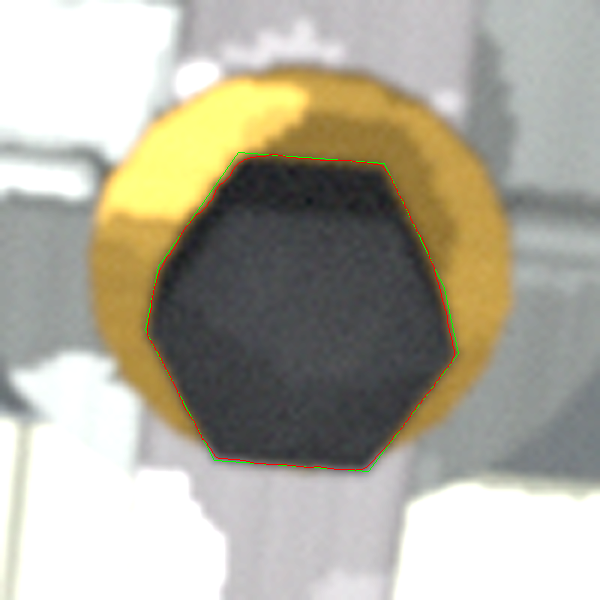

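```bash
python3 - <<'E'
from h import *
print(rel([.517,-.345,.34],1.717))
E
```

```text
(array([-43.77,  -9.28,  -3.99]), np.float64(0.002))
```

```bash
python3 -m jog '[-43.8,-9.3,-4,0,100,-43.8,-9.3,-4,0,100,-43.8,-9.3,-4,0,100,-43.8,-9.3,-4,0,100,-43.8,-9.3,-4,0,100,-43.8,-9.3,-4,0,100,-43.8,-9.3,-4,0,100,-43.8,-9.3,-4,0,100,-43.8,-9.3,-4,0,100,-43.8,-9.3,-4,0,100,-43.8,-9.3,-4,0,100,-43.8,-9.3,-4,0,100,-43.8,-9.3,-4,0,100]'
python3 - <<'E'
from h import *
st=manip.sense();print(st['t'],st['position'],st['eef_rot'],st['contact_force'],st['torque'])
snap('wrist','w2.png')
for k,z in (('wrench_socket',.058),('wrench_pull',.074),('wrench_pin',.074),('wrench',.028),('wrench_stand',0)):
    for d in eyes.pinpoint(k,'wrist')[:2]: print(k,d['p'],np.round(d['pixel'],1),np.round(atz('wrist',d['pixel'],z,st),4))
E
```

```text
t: 3.95
position: [0.5173, -0.3435, 0.3401]
eef_rot: [3.141, -0.0, 1.721]
contact_force: [-0.3, 0.1, -0.1]
finger_gap: 0.0854
3.95 [ 0.51732155 -0.34350985  0.34008966] [ 3.14136884e+00 -3.90691870e-04  1.72090957e+00] [-0.29688027  0.05923769 -0.06587525] [ 0.00180285 -0.02092715  0.05898276]
wrench_socket 0.91 [ 30.  297.6] [ 0.5016 -0.1761  0.058 ]
wrench_pull 0.58 [191.7 285.4] [ 0.515  -0.3512  0.074 ]
wrench_pin 0.87 [ 55.8 292.3] [ 0.5007 -0.2089  0.074 ]
wrench 0.81 [ 34.4 299.4] [ 0.5042 -0.1734  0.028 ]
wrench_stand 0.82 [158.9 287.1] [ 0.5129 -0.3266  0.    ]
wrench_stand 0.56 [ 54.6 293.1] [ 0.5003 -0.1941  0.    ]
```

View pics/w2.png

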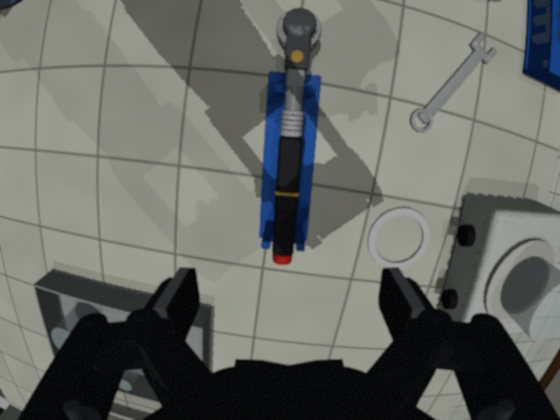

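```bash
python3 - <<'E'
from h import *
im=cv2.imread('pics/w2.png')
a=cv2.convertScaleAbs(im[0:140,250:350],alpha=2.2);b=cv2.convertScaleAbs(im[130:270,250:350],alpha=2.2)
o=np.hstack([a,b]);cv2.imwrite('pics/w2z.png',cv2.resize(o,None,fx=4,fy=4,interpolation=cv2.INTER_CUBIC))
E
```

```text
(no output)
```

View pics/w2z.png

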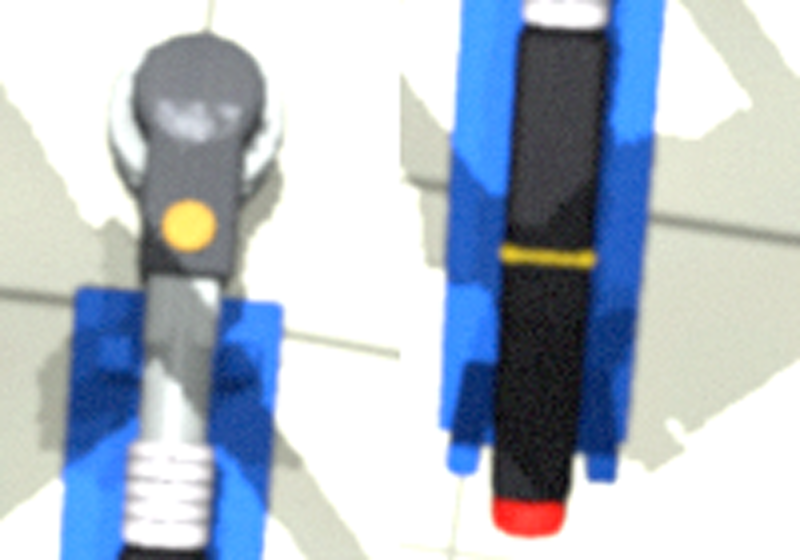

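```bash
python3 - <<'E'
from h import *
st=manip.sense()
P={}
for n,p,z in (('pin',(56,297),.088),('g0',(137.3,291),.087),('mark',(194.3,286.7),.087),('g1',(254.8,283.4),.087),('sock',(22,300),.09)):
    P[n]=atz('wrist',p,z,st)[:2];print(n,P[n].round(4),np.linalg.norm(P[n]-P['mark']) if 'mark' in P else '')
print(np.linalg.norm(P['pin']-P['mark']),np.linalg.norm(P['g0']-P['mark']))
for a,b in (('pin','g1'),('g0','g1'),('pin','mark'),('g0','mark')):
    d=P[b]-P[a];print(a,b,np.degrees(np.arctan2(d[1],d[0])),np.linalg.norm(d))
E
```

```text
pin [ 0.5054 -0.2122] 
g0 [ 0.5118 -0.2935] 
mark [ 0.5162 -0.3519] 0.0
g1 [ 0.5226 -0.42  ] 0.068325260860607
sock [ 0.5031 -0.1771] 0.175340110998126
0.14018943284501964 0.05859362381888968
pin g1 -85.27475843364857 0.20850784805720746
g0 g1 -85.1143127424082 0.1269131452905035
pin mark -85.598878883521 0.14018943284501964
g0 mark -85.70271646919001 0.05859362381888968
```

```bash
python3 - <<'E'
from h import *
print(rel([.516,-.352,.20],1.651))
E
```

```text
(array([-0.7 , -0.22, 14.02]), np.float64(0.069))
```

```bash
python3 -m jog '[-0.7,-0.2,5,0.069,100,-0.7,-0.2,10,0.069,100,-0.7,-0.2,14,0.069,100,-0.7,-0.2,14,0.069,100,-0.7,-0.2,14,0.069,100]'
python3 - <<'E'
from h import *
st=manip.sense();print(st['t'],st['position'],st['eef_rot'],st['contact_force'],st['torque'])
snap('wrist','w3.png')
im=cv2.imread('pics/w3.png')
cv2.imwrite('pics/w3z.png',cv2.convertScaleAbs(im,alpha=2))
E
```

```text
t: 4.75
position: [0.5163, -0.3519, 0.2006]
eef_rot: [-3.141, -0.001, 1.651]
contact_force: [0.5, -0.1, 0.6]
finger_gap: 0.0854
4.75 [ 0.51626246 -0.35194396  0.20056467] [-3.14131588e+00 -6.88053587e-04  1.65066826e+00] [ 0.48442122 -0.06668066  0.64326172] [-0.07084702 -0.00022289 -0.02534709]
```

View pics/w3z.png

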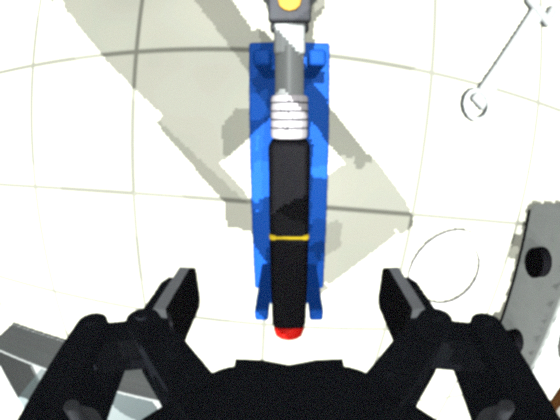

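```bash
python3 - <<'E'
from h import *
st=manip.sense()
m=atz('wrist',(238,289.3),.087,st);g0=atz('wrist',(139.5,289.8),.087,st)
print(m,g0,np.degrees(np.arctan2(*(m-g0)[1::-1])),np.linalg.norm(m-g0))
print(rel([m[0],m[1],.127],1.651))
print(atz('wrist',(2,289.5),.088,st))
E
```

```text
[ 0.51767395 -0.3524524   0.087     ] [ 0.51312212 -0.29254353  0.087     ] -85.65505773801868 0.06008154409368807
(array([0.05, 0.04, 7.55]), np.float64(-0.0))
[ 0.50649041 -0.21206629  0.088     ]
```

```bash
python3 -m jog '[0,0.1,3,0,100,0,0.1,5.5,0,100,0,0.1,7.4,0,100,0,0.1,7.4,0,100,0,0.1,7.4,0,20,0,0.1,7.4,0,10,0,0.1,7.4,0,10,0,0.1,7.4,0,10,0,0.1,7.4,0,10,0,0.1,7.4,0,10]' 80; python3 - <<'E'
from h import *
st=manip.sense();print(st['t'],st['position'],st['eef_rot'],st['contact_force'],st['torque'],st['finger_gap'])
E
```

```text
t: 5.8
position: [0.5184, -0.3535, 0.13]
eef_rot: [3.139, 0.004, 1.65]
contact_force: [-2.8, -0.0, 6.9]
finger_gap: 0.0225
5.8 [ 0.51836678 -0.35349615  0.13004796] [3.13911435 0.00355879 1.65035499] [-2.81236625 -0.02402784  6.91525077] [ 0.11675397  0.59753632 -0.17428133] 0.02254662941712162
```

```bash
python3 -m jog '[0,0,-0.5,0,10,0,0,-1,0,10,0,0,-2,0,10,0,0,-2,0,10]'; python3 - <<'E'
from h import *
st=manip.sense();print(st['t'],st['position'],st['eef_rot'],st['contact_force'],st['torque'],st['finger_gap'])
snap('wrist','w4.png')
E
```

```text
t: 6.2
position: [0.5184, -0.3536, 0.1513]
eef_rot: [3.139, 0.004, 1.65]
contact_force: [-1.2, -0.4, -2.2]
finger_gap: 0.023
6.2 [ 0.51838671 -0.35363486  0.15134873] [3.13900532 0.00428218 1.6502989 ] [-1.23436744 -0.41011021 -2.18397316] [-0.37747812  0.25286694 -0.05972796] 0.023013191766887993
```

View pics/w4.png

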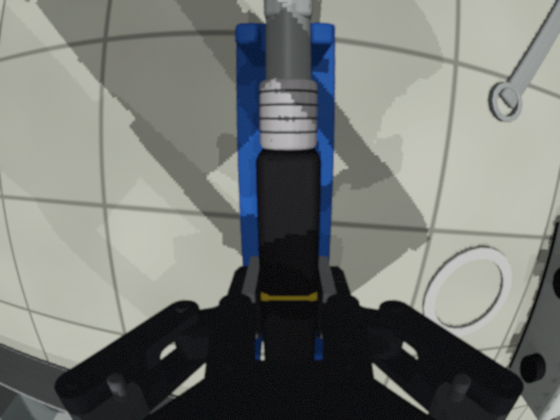

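```bash
python3 -m jog '[0,0,-3,0,10,0,0,-6,0,10,0,0,-9,0,10,0,0,-12,0,10,0,0,-14.5,0,10,0,0,-14.5,0,10,0,0,-14.5,0,10]'; python3 - <<'E'
from h import *
st=manip.sense();print(st['t'],st['position'],st['eef_rot'],st['contact_force'],st['torque'],st['finger_gap'])
snap('wrist','w5.png');snap('scene','s5.png')
E
```

```text
t: 6.95
position: [0.5178, -0.3529, 0.2952]
eef_rot: [3.139, 0.005, 1.65]
contact_force: [0.0, -0.5, -4.5]
finger_gap: 0.0226
6.95 [ 0.51784308 -0.35293859  0.29520509] [3.13880966 0.00459756 1.6504566 ] [ 0.04161782 -0.47098592 -4.45876367] [-0.31036513  0.02749681 -0.0158378 ] 0.02264244446405858
```

View pics/w5.png

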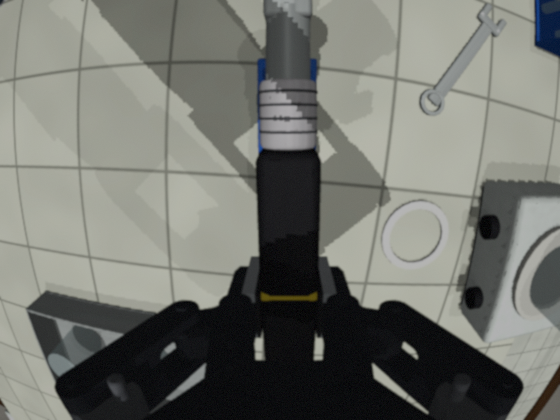

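View pics/s5.png

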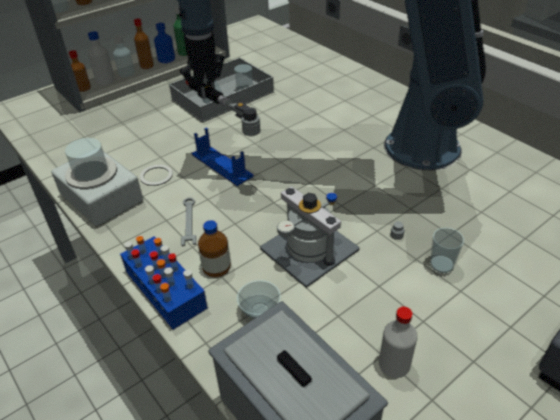

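```bash
python3 - <<'E'
from h import *
s0=dict(position=[0,0,0],eef_rot=[0,0,0])
for z in (.041,.043,.045):
    print(z,atz('wrist',(297,289),z,s0)[:2],atz('wrist',(155,289),z,s0)[:2])
st=manip.sense()
for c in('scene','top'):
  for k in ('wrench_socket','wrench_pin','wrench'):
    for d in eyes.pinpoint(k,c)[:1]: print(c,k,d['p'],np.round(d['pixel'],1))
E
```

```text
0.041 [ 5.09991149e-03 -8.02612517e-06] [ 6.14524703e-02 -4.20736789e-05]
0.043 [ 3.82681750e-03 -3.97125072e-06] [ 6.11906001e-02 -3.86297740e-05]
0.045 [2.55372351e-03 8.36237242e-08] [ 6.09287299e-02 -3.51858691e-05]
scene wrench_socket 0.74 [121.6 250.6]
scene wrench_pin 0.78 [108.1 238.8]
scene wrench 0.94 [130.6 248.5]
top wrench_socket 0.8 [220.3 344.1]
top wrench_pin 0.89 [215.7 359.8]
top wrench 0.58 [215.4 341. ]
```

```bash
python3 - <<'E'
from h import *
print(rel([.5569,-.0763,.307],1.638))
E
```

```text
(array([27.26,  6.11, -1.3 ]), np.float64(0.012))
```

```bash
python3 -m jog '[2,0.4,-1.3,0,10,5,1.1,-1.3,0.012,10,8.5,1.9,-1.3,0.012,10,12,2.7,-1.3,0.012,10,15.5,3.5,-1.3,0.012,10,19,4.3,-1.3,0.012,10,22,5,-1.3,0.012,10,24.5,5.5,-1.3,0.012,10,26.5,5.9,-1.3,0.012,10,27.3,6.1,-1.3,0.012,10,27.3,6.1,-1.3,0.012,10,27.3,6.1,-1.3,0.012,10]'; python3 - <<'E'
from h import *
st=manip.sense();print(st['t'],st['position'],st['eef_rot'],st['contact_force'],st['torque'],st['finger_gap'])
snap('wrist','w6.png');snap('scene','s6.png');snap('top','t6.png')
r={}
for c in('scene','top'):
  for k in ('wrench_socket','wrench_pin','wrench','screw'):
    for d in eyes.pinpoint(k,c)[:1]: print(c,k,d['p'],np.round(d['pixel'],1));r.setdefault(k,[]).append(ray(c,d['pixel']))
for k in r: print(k,tri(r[k]))
E
python3 -c "
import cv2,numpy as np
a=cv2.imread('pics/s6.png')[90:290,210:410];b=cv2.imread('pics/t6.png')[120:320,180:380]
cv2.imwrite('pics/st6.png',cv2.convertScaleAbs(cv2.resize(np.hstack([a,b]),(800,400),interpolation=cv2.INTER_CUBIC),alpha=1.6))"
```

```text
t: 8.55
position: [0.5568, -0.0763, 0.3073]
eef_rot: [3.14, 0.004, 1.638]
contact_force: [-0.6, -0.3, -4.0]
finger_gap: 0.0226
8.55 [ 0.55676947 -0.07631971  0.30726004] [3.13980566 0.00392051 1.63844945] [-0.63298561 -0.29885321 -3.99347726] [-0.350293   -0.07073247 -0.00148798] 0.02255299698583651
scene wrench_socket 0.83 [175.6 310.5]
scene wrench_pin 0.71 [252.1 307.2]
scene wrench 0.96 [184.5 308.2]
scene screw 0.74 [199.  310.6]
top wrench_socket 0.97 [200.9 239.7]
top wrench_pin 0.68 [193.8 255.9]
top wrench 0.73 [197.7 237.7]
top screw 0.19 [275.6 161.3]
wrench_socket (array([0.53960928, 0.0987392 , 0.226431  ]), [np.float64(0.001967785398842136), np.float64(0.001967785398842203)])
wrench_pin (array([ 0.56271311,  0.08321334, -0.01029162]), [np.float64(0.019098853084274316), np.float64(0.01909885308427461)])
wrench (array([0.54958137, 0.10406476, 0.20987743]), [np.float64(0.00294118635869505), np.float64(0.002941186358695136)])
screw (array([0.47269861, 0.21283414, 0.23382821]), [np.float64(0.13071400549022258), np.float64(0.1307140054902225)])
```

View pics/st6.png

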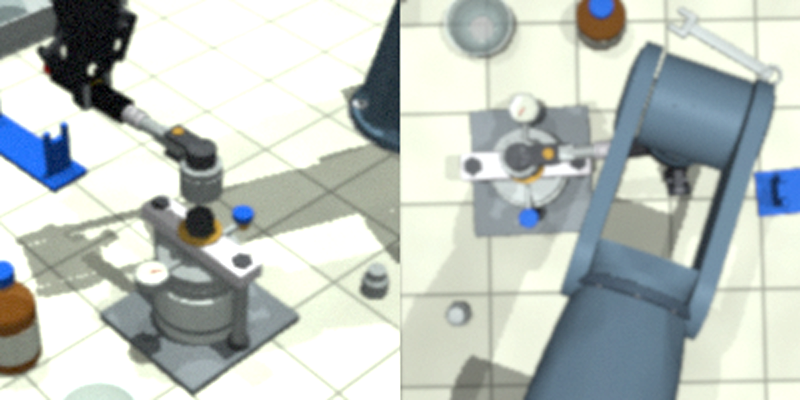

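```bash
cat > ov.py <<'E'
from h import *
def ov(cam,f,items,box,S,out,st=None):
    im=cv2.imread(f);r0,r1,q0,q1=box
    b=cv2.convertScaleAbs(cv2.resize(im[r0:r1,q0:q1],None,fx=S,fy=S,interpolation=cv2.INTER_CUBIC),alpha=1.8)
    for pts,col,closed in items:
        P=np.array([proj(cam,p,st) for p in pts]);uv=np.stack([(P[:,1]-q0+.5)*S-.5,(P[:,0]-r0+.5)*S-.5],1)
        cv2.polylines(b,[np.round(uv*8).astype(np.int32)],closed,col,1,cv2.LINE_AA,3)
    cv2.imwrite(out,b);return b
def circ(c,z,r): return [[c[0]+r*np.cos(a),c[1]+r*np.sin(a),z] for a in np.linspace(0,2*np.pi,48)]
E
python3 - <<'E'
from ov import *
from hexfit import hexpts
s=(.5449,.1008);h=hexpts(*s,np.radians(-26.13))
st=manip.sense();z0=.028+st['position'][2]-.130;print(z0)
u=np.array([np.cos(np.radians(-86.13)),np.sin(np.radians(-86.13))])
it=[(circ(s,z0,.024),(0,255,0),True),(circ(s,z0+.03,.024),(0,255,0),True),(circ(s,.148,.026),(0,0,255),True),(h[6:12],(255,0,255),True),
 ([[*(np.array(s)+u*.0),z0+.046],[*(np.array(s)+u*.1),z0+.046]],(255,255,0),False)]
a=ov('scene','pics/s6.png',it,(150,220,270,350),8,'pics/o6s.png')
a=ov('top','pics/t6.png',it,(170,230,210,290),8,'pics/o6t.png')
E
```

```text
0.20497431319358822
```

View pics/o6s.png

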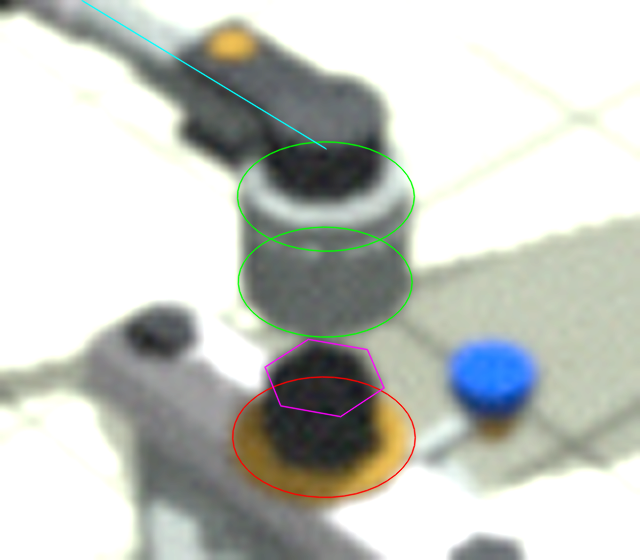

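View pics/o6t.png

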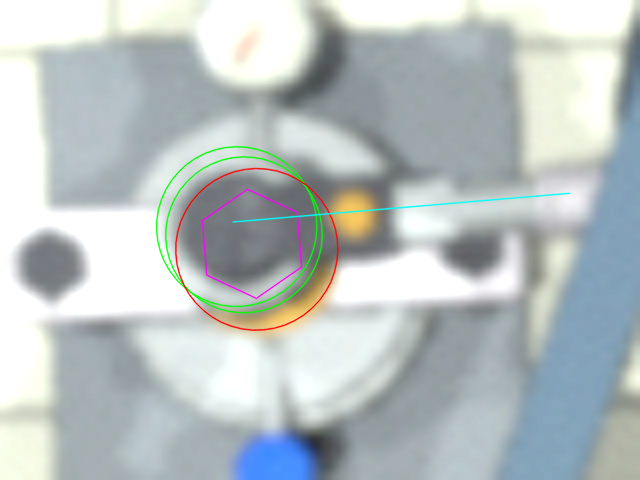

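```bash
python3 -m jog '[0,0,1,0,10,0,0,2,0,10,0,0,2.8,0,10,0,0,3.1,0,10,0,0,3.4,0,10,0,0,3.7,0,10,0,0,3.7,0,10]'; python3 - <<'E'
from h import *
st=manip.sense();print(st['t'],st['position'],st['eef_rot'],st['contact_force'],st['torque'],st['finger_gap'])
E
```

```text
t: 9.8
position: [0.5571, -0.0764, 0.2707]
eef_rot: [3.139, 0.004, 1.638]
contact_force: [-1.5, -0.7, 1.5]
finger_gap: 0.0228
9.8 [ 0.55713382 -0.07642291  0.27068953] [3.13913764 0.0035714  1.63801927] [-1.49321343 -0.73938628  1.47306998] [0.30156821 0.32848791 0.26507041] 0.022772052593773948
```

```bash
python3 -m jog '[0,-0.07,-0.1,0,10,0,-0.07,-0.1,0,10]'; python3 - <<'E'
from h import *
st=manip.sense();print(st['t'],st['position'],st['eef_rot'],st['contact_force'],st['torque'],st['finger_gap'])
snap('scene','s7.png');snap('top','t7.png')
from ov import *
from hexfit import hexpts
s=(.5449,.1008)
z0=.028+st['position'][2]-.130;print(z0)
it=[(circ(s,z0,.024),(0,255,0),True),(circ(s,z0+.03,.024),(0,255,0),True),(circ(s,.148,.026),(0,0,255),True)]
a=ov('scene','pics/s7.png',it,(150,220,270,350),8,'pics/o7s.png')
a=ov('top','pics/t7.png',it,(170,230,210,290),8,'pics/o7t.png')
E
```

```text
t: 10.0
position: [0.5566, -0.0764, 0.2721]
eef_rot: [3.138, 0.004, 1.638]
contact_force: [0.4, -0.3, -3.0]
finger_gap: 0.0229
10.0 [ 0.55659839 -0.07638375  0.27212089] [3.13823933 0.00367196 1.63793515] [ 0.42358683 -0.33573833 -3.04094433] [-0.05120901 -0.04196152 -0.04909905] 0.022935814791404423
0.17012088678169768
```

View pics/o7s.png

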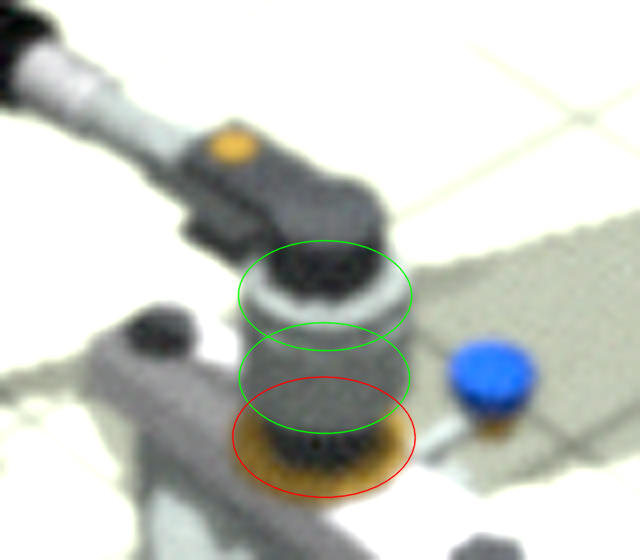

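View pics/o7t.png

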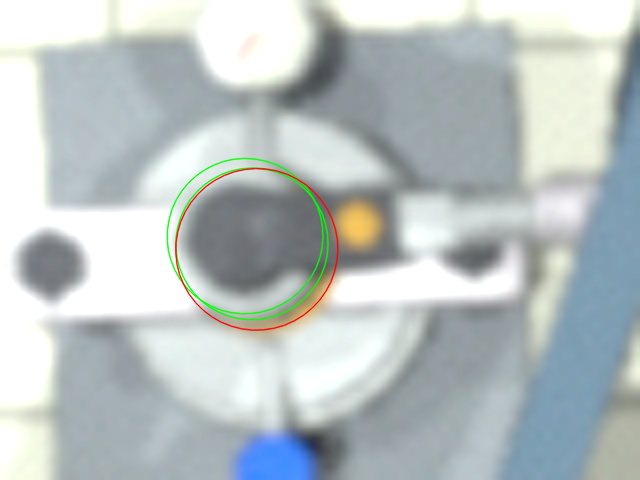

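```bash
python3 -m jog '[0,0,0.2,0,10,0,0,0.4,0,10,0,0,0.4,0,10]'; python3 - <<'E'
from h import *
st=manip.sense();print(st['t'],st['position'],st['eef_rot'],st['contact_force'],st['torque'],st['finger_gap'])
E
```

```text
t: 10.4
position: [0.5565, -0.0765, 0.2672]
eef_rot: [3.139, 0.004, 1.638]
contact_force: [0.4, -1.1, -3.9]
finger_gap: 0.0227
10.4 [ 0.55648741 -0.07646475  0.26721095] [3.13885196 0.00365688 1.63756682] [ 0.44453013 -1.06740519 -3.9452254 ] [-0.37220519 -0.200471   -0.15137345] 0.022748311558034227
```

```bash
python3 -m jog '[0,0,0.4,0,10,0,0,0.8,0,10,0,0,1.1,0,10,0,0,1.4,0,10,0,0,1.4,0,10]'; python3 - <<'E'
from h import *
st=manip.sense();print(st['t'],st['position'],st['eef_rot'],st['contact_force'],st['torque'],st['finger_gap'])
E
```

```text
t: 10.9
position: [0.5564, -0.0765, 0.2526]
eef_rot: [3.139, 0.003, 1.637]
contact_force: [1.2, -0.5, -5.2]
finger_gap: 0.0225
10.9 [ 0.55640733 -0.07653629  0.25263049] [3.13931872 0.00343317 1.63730748] [ 1.20028701 -0.54826852 -5.21550266] [-0.46853016 -0.24990188 -0.1935062 ] 0.022501207864378054
```

Rim at about 0.1506 and free. The last 2-3 mm in small steps.

```bash
python3 -m jog '[0,0,0.1,0,10,0,0,0.2,0,10,0,0,0.2,0,10]'; python3 - <<'E'
from h import *
st=manip.sense();print(st['t'],st['position'],st['eef_rot'],st['contact_force'],st['torque'],st['finger_gap'])
E
```

```text
t: 11.2
position: [0.5565, -0.0766, 0.2507]
eef_rot: [3.139, 0.003, 1.637]
contact_force: [0.6, -1.5, -2.9]
finger_gap: 0.0224
11.2 [ 0.55646492 -0.07657065  0.25065708] [3.13918973 0.00346133 1.63720528] [ 0.55714567 -1.51107341 -2.86341848] [-0.32030249 -0.24899797 -0.20999515] 0.022359419995742286
```

```bash
python3 -m jog '[0,0,0.1,0,10,0,0,0.15,0,10,0,0,0.15,0,10]'; python3 - <<'E'
from h import *
st=manip.sense();print(st['t'],st['position'],st['eef_rot'],st['contact_force'],st['torque'],st['finger_gap'])
snap('scene','s8.png');snap('wrist','w8.png')
from ov import *
s=(.5449,.1008)
it=[(circ(s,.148,.024),(0,255,0),True),(circ(s,.148+.03,.024),(0,255,0),True),(circ(s,.148,.026),(0,0,255),True)]
a=ov('scene','pics/s8.png',it,(150,220,270,350),8,'pics/o8s.png')
E
```

```text
t: 11.5
position: [0.5567, -0.0768, 0.2496]
eef_rot: [3.139, 0.004, 1.637]
contact_force: [0.3, -2.5, -0.2]
finger_gap: 0.0225
11.5 [ 0.5566602  -0.07675945  0.24961975] [3.13857423 0.00380184 1.63714559] [ 0.33659096 -2.53115208 -0.19302884] [-0.09982685 -0.03681467 -0.13239266] 0.022526073766694004
```

View pics/o8s.png

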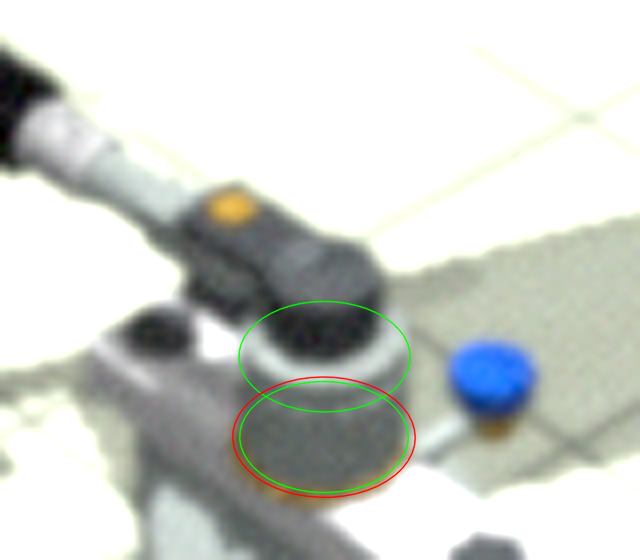

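View pics/w8.png

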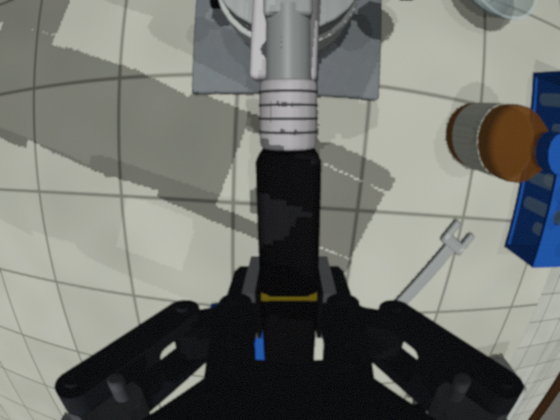

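```bash
python3 -m jog '[0,0,0,0,34,0,0,0,0,34,0,0,0,0,34]'; python3 - <<'E'
from h import *
st=manip.sense();print(st['t'],st['position'],st['eef_rot'],st['contact_force'],st['torque'],st['finger_gap'])
snap('scene','s9.png');snap('wrist','w9.png');snap('top','t9.png')
from ov import *
s=(.5449,.1008)
it=[(circ(s,.148,.024),(0,255,0),True),(circ(s,.148+.03,.024),(0,255,0),True)]
a=ov('scene','pics/s9.png',it,(140,220,240,340),6,'pics/o9s.png')
for c in('scene','top','wrist'):
    for d in eyes.pinpoint('wrench_pin',c)[:1]: print(c,d['p'],np.round(d['pixel'],1),np.round(atz(c,d['pixel'],.194,st),4))
E
```

```text
t: 11.9
position: [0.5566, -0.0765, 0.2496]
eef_rot: [3.139, 0.004, 1.637]
contact_force: [0.0, -0.2, 0.3]
finger_gap: 0.0294
11.9 [ 0.55657777 -0.07650673  0.24957909] [3.13874164 0.00350494 1.63741598] [ 0.01577783 -0.18553642  0.27192145] [-0.04268954  0.05220757 -0.01880406] 0.0293778194319495
scene 0.93 [180.  294.4] [0.5518 0.0548 0.194 ]
top 0.88 [196.8 260. ] [0.55  0.052 0.194]
```

View pics/o9s.png

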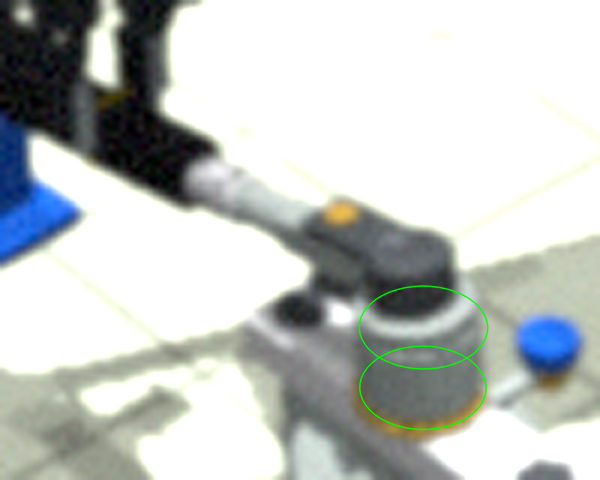

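View pics/w9.png

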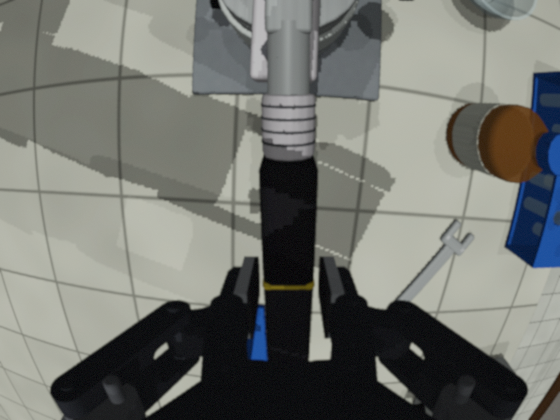

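```bash
python3 -m jog '[0,-0.31,0.2,0.0175,34,0.01,-0.62,0.4,0.035,34,0.02,-0.93,0.4,0.052,34,0.04,-1.24,0.4,0.07,34,0.07,-1.55,0.4,0.087,34,0.1,-1.86,0.4,0.105,34]'; cat > look.py <<'E'
import sys
from h import *
n=sys.argv[1]
st=manip.sense();print(st['t'],st['position'],st['eef_rot'][2],'F',st['contact_force'].round(2),'T',st['torque'].round(2),st['finger_gap'])
s=np.array([.5449,.1008]);v=st['position'][:2]-s;r=np.linalg.norm(v);print('r',r,'ang',np.degrees(np.arctan2(v[1],v[0])),'yaw-180',np.degrees(st['eef_rot'][2])-180)
t=np.array([v[1],-v[0]])/r;print('push load',-(st['contact_force'][:2]@t))
for c in ('scene','top','wrist'): snap(c,f'{c[0]}{n}.png')
for c in('scene','top'):
    for d in eyes.pinpoint('wrench_pin',c)[:1]:
        X=atz(c,d['pixel'],.194,st);w=X[:2]-s;print(c,d['p'],np.round(d['pixel'],1),X.round(4),'pin r',np.linalg.norm(w),'head ang',np.degrees(np.arctan2(w[1],w[0])))
E
python3 look.py 10
```

```text
t: 12.8
position: [0.5384, -0.077, 0.2462]
eef_rot: [3.136, 0.004, 1.531]
contact_force: [5.1, 1.1, 1.6]
finger_gap: 0.0288
12.8 [ 0.5384416  -0.07701696  0.24615064] 1.5307780036220435 F [5.06 1.07 1.6 ] T [ 0.13 -0.84  0.08] 0.028793443131276384
r 0.17793420843722968 ang -92.08009563312146 yaw-180 -92.29288102099505
push load 5.020301269864152
scene 0.87 [179.3 296.9] [0.5459 0.0566 0.194 ] pin r 0.04424285120765073 head ang -88.67106494038379
```

View pics/w10.png

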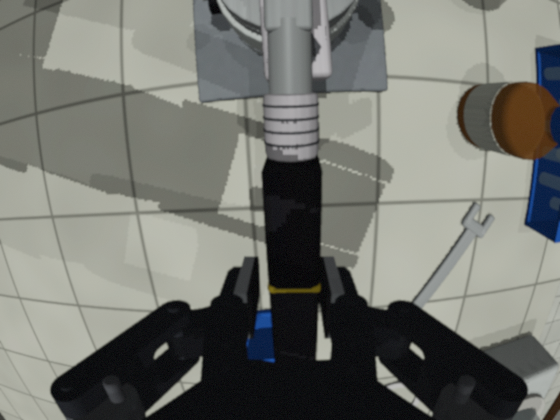

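```bash
python3 -m jog '[0,-0.31,0,0.0175,34,0.01,-0.62,0,0.035,34,0.02,-0.93,0,0.052,34,0.04,-1.24,0,0.07,34]'; python3 look.py 11
```

```text
t: 13.45
position: [0.5263, -0.0762, 0.2461]
eef_rot: [3.136, 0.003, 1.462]
contact_force: [5.4, 1.1, 3.0]
finger_gap: 0.029
13.45 [ 0.52634453 -0.07620895  0.24605263] 1.4617206949904258 F [5.4  1.15 3.05] T [ 0.14 -1.07  0.06] 0.028974010971187618
r 0.17797886295488727 ang -95.984338292023 yaw-180 -96.2495733501191
push load 5.255423459968643
scene 0.85 [179.7 297.7] [0.5455 0.0589 0.194 ] pin r 0.04193565897539064 head ang -89.18559112847007
top 0.63 [202.7 258.7] [0.5354 0.0554 0.194 ] pin r 0.046343432041323594 head ang -101.81864695700962
```

```bash
python3 -m jog '[0,-0.31,0,0.0175,34,0.01,-0.62,0,0.035,34,0.02,-0.93,0,0.052,34,0.04,-1.24,0,0.07,34]'; python3 look.py 12
```

```text
t: 14.1
position: [0.5147, -0.0745, 0.2464]
eef_rot: [3.134, 0.003, 1.392]
contact_force: [7.1, 0.4, 3.3]
finger_gap: 0.0292
14.1 [ 0.51468872 -0.07454956  0.24636566] 1.3921775316635276 F [7.08 0.35 3.34] T [ 0.19 -1.2   0.12] 0.02919716814726616
r 0.17793310164635914 ang -99.77561411547484 yaw-180 -100.23410310273934
push load 6.920696031568165
scene 0.69 [180.9 302.1] [0.5408 0.0687 0.194 ] pin r 0.03234722688939429 head ang -97.28152894554879
top 0.93 [200.4 260.2] [0.541  0.0516 0.194 ] pin r 0.04931312277431131 head ang -94.47859983786427
```

```bash
python3 -m jog '[0,-0.31,0,0.0175,34,0.01,-0.62,0,0.035,34,0.02,-0.93,0,0.052,34,0.04,-1.24,0,0.07,34]'; python3 look.py 13
python3 - <<'E'
from ov import *
im=cv2.imread('pics/w13.png');cv2.imwrite('pics/w13z.png',cv2.convertScaleAbs(im,alpha=1.8))
for n in ('9','10','11','12','13'):
    for c,z in(('s',.208),('t',.208)):
        i=cv2.imread(f'pics/{c}{n}.png').astype(int);b,g,r=i[...,0],i[...,1],i[...,2]
        m=((r-b>60)&(g-b>20)&(r>90))
        p=proj({'s':'scene','t':'top'}[c],[.545,.09,.2])
        ys,xs=np.nonzero(m);k=np.hypot(ys-p[0],xs-p[1])<32;ys,xs=ys[k],xs[k]
        print(n,c,len(ys),list(zip(ys,xs))[:25])
E
```

```text
t: 14.75
position: [0.5033, -0.0721, 0.2467]
eef_rot: [3.132, 0.002, 1.322]
contact_force: [7.5, 0.7, 3.7]
finger_gap: 0.0288
14.75 [ 0.50328767 -0.07211915  0.24673995] 1.322444546964693 F [7.54 0.72 3.67] T [ 0.13 -1.34  0.16] 0.028753172248126423
r 0.17785561528996954 ang -103.53073302858326 yaw-180 -104.22950881883291
push load 7.164397980678063
scene 0.95 [175.9 298.7] [0.5348 0.0498 0.194 ] pin r 0.05200544419566456 head ang -101.22183861039221
top 0.85 [205.4 261.4] [0.5286 0.0489 0.194 ] pin r 0.05443369795466092 head ang -107.43269772031104
9 s 9 [(np.int64(174), np.int64(296)), (np.int64(174), np.int64(297)), (np.int64(175), np.int64(295)), (np.int64(175), np.int64(296)), (np.int64(175), np.int64(297)), (np.int64(175), np.int64(298)), (np.int64(176), np.int64(295)), (np.int64(176), np.int64(296)), (np.int64(176), np.int64(297))]
9 t 10 [(np.int64(197), np.int64(256)), (np.int64(197), np.int64(257)), (np.int64(197), np.int64(258)), (np.int64(198), np.int64(256)), (np.int64(198), np.int64(257)), (np.int64(198), np.int64(258)), (np.int64(198), np.int64(259)), (np.int64(199), n
[... 1943 characters left out ...]
nt64(258)), (np.int64(203), np.int64(259)), (np.int64(204), np.int64(257)), (np.int64(204), np.int64(258))]
13 s 6 [(np.int64(172), np.int64(301)), (np.int64(172), np.int64(302)), (np.int64(173), np.int64(300)), (np.int64(173), np.int64(301)), (np.int64(173), np.int64(302)), (np.int64(173), np.int64(303))]
13 t 12 [(np.int64(202), np.int64(256)), (np.int64(202), np.int64(257)), (np.int64(202), np.int64(258)), (np.int64(203), np.int64(256)), (np.int64(203), np.int64(257)), (np.int64(203), np.int64(258)), (np.int64(204), np.int64(256)), (np.int64(204), np.int64(257)), (np.int64(204), np.int64(258)), (np.int64(205), np.int64(256)), (np.int64(205), np.int64(257)), (np.int64(205), np.int64(258))]
```

View pics/w13z.png

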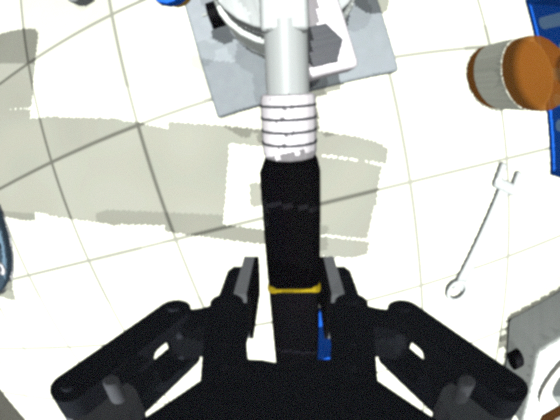

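```bash
cat > pin.py <<'E'
from h import *
def pin(n):
    s=np.array([.5449,.1008]);rr=[]
    for c in('scene','top'):
        i=cv2.imread(f'pics/{c[0]}{n}.png').astype(float);b,g,r=i[...,0],i[...,1],i[...,2]
        w=np.clip(np.minimum(r-b-35,2*(g-b)-10),0,60)
        p=proj(c,[.541,.068,.206]);Y,X=np.mgrid[:420,:560]
        w=w*(np.hypot(Y-p[0],X-p[1])<(13 if c=='scene' else 12))
        if w.sum()<60: print(n,c,'none');continue
        q=((w*Y).sum()/w.sum(),(w*X).sum()/w.sum());P=atz(c,q,.206);rr.append(ray(c,q))
        v=P[:2]-s;print(n,c,np.round(q,2),P[:2].round(4),'r',round(np.linalg.norm(v),4),'ang',round(np.degrees(np.arctan2(v[1],v[0])),1))
    if len(rr)==2:
        x,e=tri(rr);v=x[:2]-s;print('   tri',x.round(4),round(e[0],4),'r',round(np.linalg.norm(v),4),'ANG',round(np.degrees(np.arctan2(v[1],v[0])),1))
if __name__=='__main__':
    import sys
    for n in sys.argv[1:]: pin(n)
E
python3 pin.py 8 9 10 11 12 13
sed -i '/^for c in(.scene/,$d' look.py; echo 'from pin import pin; pin(n)' >> look.py
```

```text
8 scene [175.5  298.57] [0.5438 0.0601] r 0.0407 ang -91.5[ WARN:0@0.448] global loadsave.cpp:275 findDecoder imread_('pics/t8.png'): can't open/read file: check file path/integrity
Traceback (most recent call last):
  File "pin.py", line 16, in <module>
    for n in sys.argv[1:]: pin(n)
                           ~~~^^^
  File "pin.py", line 5, in pin
    i=cv2.imread(f'pics/{c[0]}{n}.png').astype(float);b,g,r=i[...,0],i[...,1],i[...,2]
      ^^^^^^^^^^^^^^^^^^^^^^^^^^^^^^^^^^^^^^^^
AttributeError: 'NoneType' object has no attribute 'astype'
```

```bash
python3 pin.py 9 10 11 12 13
```

```text
9 scene [175.05 296.46] [0.5464 0.0557] r 0.0451 ang -88.1
9 top [197.95 257.38] [0.5462 0.0581] r 0.0427 ang -88.2
   tri [0.5468 0.0575 0.2072] 0.0008 r 0.0433 ANG -87.5
10 scene [174.1  298.16] [0.5412 0.0556] r 0.0453 ang -94.6
10 top [200.07 257.61] [0.541  0.0576] r 0.0434 ang -95.1
   tri [0.5415 0.0571 0.207 ] 0.0007 r 0.0438 ANG -94.4
11 scene [173.7  299.18] [0.5385 0.056 ] r 0.0452 ang -98.1
11 top [201.22 257.55] [0.5382 0.0578] r 0.0435 ang -98.9
   tri [0.5387 0.0573 0.2068] 0.0007 r 0.044 ANG -98.2
12 scene [173.23 300.36] [0.5354 0.0565] r 0.0453 ang -102.1
12 top [202.35 257.21] [0.5354 0.0587] r 0.0432 ang -102.7
   tri [0.5359 0.0581 0.2072] 0.0007 r 0.0436 ANG -101.9
13 scene [172.89 301.48] [0.5327 0.0572] r 0.0453 ang -105.6
13 top [203.4  256.98] [0.5329 0.0593] r 0.0432 ang -106.2
   tri [0.5332 0.0588 0.2072] 0.0006 r 0.0436 ANG -105.5
```

```bash
python3 -m jog '[0,-0.31,0,0.0175,34,0.01,-0.62,0,0.035,34,0.02,-0.93,0,0.052,34,0.04,-1.24,0,0.07,34]'; python3 look.py 14
```

```text
t: 15.4
position: [0.4924, -0.069, 0.2473]
eef_rot: [3.129, 0.002, 1.253]
contact_force: [7.2, -0.2, 2.1]
finger_gap: 0.0291
15.4 [ 0.4923846  -0.06903847  0.24728368] 1.2526591967206053 F [ 7.25 -0.2   2.09] T [-0.05 -1.43  0.1 ] 0.029110880341685873
r 0.17777224888283658 ang -107.18202400007625 yaw-180 -108.22791485966138
push load 6.983756200085491
14 scene [172.59 302.53] [0.5302 0.0579] r 0.0453 ang -109.0
14 top [204.55 256.77] [0.53   0.0598] r 0.0436 ang -109.9
   tri [0.5305 0.0593 0.207 ] 0.0007 r 0.0439 ANG -109.2
```

```bash
python3 -m jog '[0,-0.31,0,0.0165,34,0.01,-0.62,0,0.033,34,0.02,-0.93,0.05,0.05,34,0.04,-1.24,0.05,0.066,34]'; python3 look.py 15
```

```text
t: 15.95
position: [0.482, -0.0653, 0.2475]
eef_rot: [3.124, 0.001, 1.187]
contact_force: [9.4, -1.3, 2.2]
finger_gap: 0.029
15.95 [ 0.48199711 -0.0653391   0.24754935] 1.1868968932673907 F [ 9.42 -1.28  2.19] T [-0.17 -1.5   0.11] 0.02903862240527252
r 0.17764846084866373 ang -110.73745856212983 yaw-180 -111.99581729858919
push load 9.261700924385991
15 scene [172.35 303.68] [0.5276 0.059 ] r 0.0453 ang -112.4
15 top [205.63 256.24] [0.5274 0.0612] r 0.0433 ang -113.8
   tri [0.528  0.0606 0.2071] 0.0008 r 0.0436 ANG -112.9
```

```bash
python3 -m jog '[0,-0.31,0,0.0165,34,0.01,-0.62,0,0.033,34,0.02,-0.93,0,0.05,34,0.04,-1.24,0,0.066,34]'; python3 look.py 16
```

```text
t: 16.5
position: [0.4721, -0.0611, 0.2484]
eef_rot: [3.12, -0.0, 1.121]
contact_force: [9.3, -1.6, 2.0]
finger_gap: 0.0295
16.5 [ 0.47206717 -0.06105435  0.24840273] 1.121015184153042 F [ 9.33 -1.64  1.98] T [-0.45 -1.6   0.14] 0.02950120246610378
r 0.17748648406119458 ang -114.22726784180558 yaw-180 -115.77056117794993
push load 9.17962327040208
16 scene [172.02 304.74] [0.525  0.0596] r 0.0457 ang -115.8
16 top [206.44 255.8 ] [0.5254 0.0623] r 0.0432 ang -116.8
   tri [0.5259 0.0617 0.2077] 0.0007 r 0.0435 ANG -116.0
```

```bash
python3 -m jog '[0,-0.31,0,0.015,34,0.01,-0.62,0,0.03,34,0.02,-0.93,0.05,0.045,34]'; python3 look.py 17
```

```text
t: 16.95
position: [0.4653, -0.0577, 0.2488]
eef_rot: [3.115, -0.002, 1.076]
contact_force: [10.5, -2.6, 3.0]
finger_gap: 0.0291
16.95 [ 0.46531423 -0.05774119  0.24882875] 1.0762169927269567 F [10.49 -2.56  3.02] T [-0.49 -1.54  0.15] 0.029146190263541403
r 0.17739561055966138 ang -116.6561003836744 yaw-180 -118.33730847648377
push load 10.520884576797533
17 scene [171.99 305.58] [0.5235 0.0608] r 0.0454 ang -118.1
17 top [207.05 255.39] [0.524  0.0633] r 0.0429 ang -119.2
   tri [0.5244 0.0628 0.2076] 0.0007 r 0.0432 ANG -118.4
```

```bash
python3 -m jog '[0,-0.31,0,0.015,34,0.01,-0.62,0,0.03,34,0.02,-0.93,0.05,0.045,34]'; python3 look.py 18
```

```text
t: 17.4
position: [0.4588, -0.0542, 0.2492]
eef_rot: [3.109, -0.003, 1.031]
contact_force: [10.3, -3.8, 2.4]
finger_gap: 0.0291
17.4 [ 0.45881845 -0.05422537  0.24919955] 1.03136134342028 F [10.34 -3.85  2.35] T [-0.68 -1.64  0.11] 0.02908451583479807
r 0.17732145559718748 ang -119.04227411011296 yaw-180 -120.90734786907527
push load 10.906095041252692
18 scene [171.86 306.33] [0.5219 0.0616] r 0.0455 ang -120.4
18 top [207.75 255.07] [0.5223 0.0641] r 0.0431 ang -121.7
   tri [0.5227 0.0636 0.2076] 0.0007 r 0.0434 ANG -120.8
```

```bash
python3 -m jog '[0,-0.31,0.1,0.014,34,0.01,-0.62,0.2,0.028,34,0.02,-0.93,0.3,0.042,34,0.04,-1.24,0.3,0.056,34]'; python3 look.py 19
```

```text
t: 17.95
position: [0.4502, -0.0493, 0.2473]
eef_rot: [3.103, -0.004, 0.976]
contact_force: [8.7, -7.0, 3.3]
finger_gap: 0.0291
17.95 [ 0.45019245 -0.04934208  0.24732785] 0.9755752921820384 F [ 8.67 -7.04  3.31] T [-1.23 -1.41  0.12] 0.02905709213977117
r 0.1775166608197162 ang -122.24316333455707 yaw-180 -124.10365316072706
push load 11.092056906552129
19 scene [171.85 306.18] [0.5222 0.0613] r 0.0456 ang -119.9
19 top [207.76 255.15] [0.5222 0.0639] r 0.0433 ang -121.6
   tri [0.5228 0.0633 0.2075] 0.0008 r 0.0435 ANG -120.5
```

```bash
python3 -m jog '[0,-0.31,0,0.02,34,0.01,-0.62,0,0.04,34,0.03,-0.95,0,0.06,34]'; python3 look.py 20
```

```text
t: 18.4
position: [0.4443, -0.0452, 0.2485]
eef_rot: [3.097, -0.006, 0.915]
contact_force: [9.3, -5.3, 2.4]
finger_gap: 0.0291
18.4 [ 0.44426067 -0.04515672  0.24847048] 0.9154212064102747 F [ 9.26 -5.29  2.38] T [-0.85 -1.54  0.15] 0.029109518566637193
r 0.17728970759012466 ang -124.58684039606179 yaw-180 -127.55022839591709
push load 10.624187911494253
20 scene [171.83 306.77] [0.5211 0.0621] r 0.0454 ang -121.6
20 top [208.01 254.85] [0.5216 0.0646] r 0.043 ang -122.8
   tri [0.522  0.0642 0.2076] 0.0006 r 0.0432 ANG -122.0
```

View pics/w20.png

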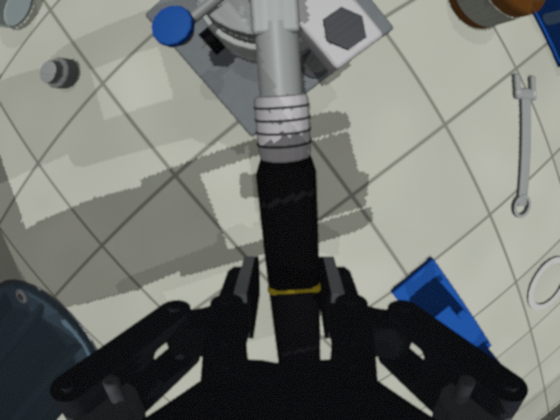

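View pics/s20.png

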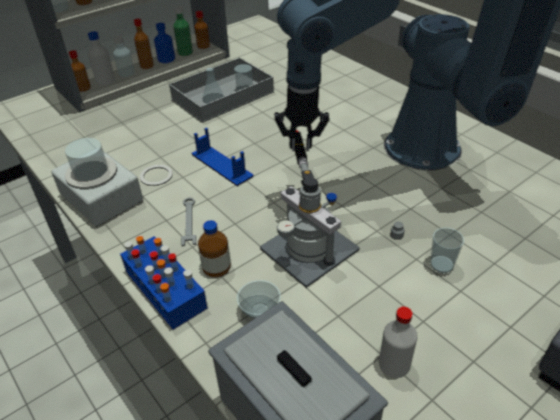

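```bash
cat > fold.py <<'E'
from h import *
YAW={'13':(1.322444546964693,-105.5),'15':(1.1868968932673907,-112.9),'16':(1.121,-116.0),'17':(1.0762169927269567,-118.4),'18':(1.03136134342028,-120.8),'19':(.9755752921820384,-120.5),'20':(.9154212064102747,-122.0)}
def hdir(n):
    im=cv2.imread(f'pics/w{n}.png').max(2).astype(float)
    s0=dict(position=[0,0,0],eef_rot=[0,0,0]);P=[]
    for r in range(175,255,3):
        row=im[r];c=290
        l=c
        while row[l]<38:l-=1
        e=c
        while row[e]<38:e+=1
        P.append(atz('wrist',(r,(l+e)/2),.05,s0)[:2])
    P=np.array(P);k,res=np.polyfit(P[:,0],P[:,1],1,full=True)[:2]
    return np.arctan(k[0]),k[1],np.sqrt(res/len(P))
if __name__=='__main__':
  for n,(y,h) in YAW.items():
    a,b,e=hdir(n)
    # tool x points to socket; dir to socket rel tool = a about z-down -> world yaw - a
    d=np.degrees(y-a)-180
    print(n,'handle dir',round(d,2),'head',h,'diff',round(d-h,2),'off mm',b*1e3,e)
E
python3 fold.py
```

```text
13 handle dir -102.14 head -105.5 diff 3.36 off mm 2.4340129816574634 [8.08429503e-05]
15 handle dir -109.47 head -112.9 diff 3.43 off mm 2.3004546170228313 [0.00010047]
16 handle dir -112.66 head -116.0 diff 3.34 off mm 2.466359264984073 [8.66526537e-05]
17 handle dir -114.9 head -118.4 diff 3.5 off mm 2.523326057322092 [9.21563135e-05]
18 handle dir -117.21 head -120.8 diff 3.59 off mm 2.4872780374658987 [9.86185719e-05]
19 handle dir -121.26 head -120.5 diff -0.76 off mm 2.4173215261098235 [8.27033466e-05]
20 handle dir -123.76 head -122.0 diff -1.76 off mm 2.5003546035849253 [9.98396662e-05]
```

```bash
python3 -m jog '[0,-0.31,0.05,0.02,34,0.01,-0.62,0.1,0.04,34]'; python3 look.py 21; python3 -c "
from fold import *
st=manip.sense();a,b,e=hdir('21');print(np.degrees(st['eef_rot'][2]-a)-180,b,e)"
```

```text
t: 18.75
position: [0.4412, -0.0427, 0.2486]
eef_rot: [3.091, -0.009, 0.876]
contact_force: [9.5, -5.2, 2.3]
finger_gap: 0.0291
18.75 [ 0.44124265 -0.04269689  0.24857058] 0.8756774064034156 F [ 9.48 -5.2   2.27] T [-0.93 -1.52  0.13] 0.029124989983007752
r 0.17702034882894643 ang -125.84308783320408 yaw-180 -129.8273803981221
push load 10.728796992480232
21 scene [171.82 306.82] [0.521  0.0622] r 0.0454 ang -121.8
21 top [208.07 254.81] [0.5215 0.0648] r 0.043 ang -123.0
   tri [0.5219 0.0642 0.2077] 0.0007 r 0.0432 ANG -122.2
-125.171179265946 0.002509296675461885 [0.00011191]
```

```bash
python3 -m jog '[0,-0.31,0.05,0.02,34,0.01,-0.65,0.1,0.04,34]'; python3 look.py 22; python3 -c "
from fold import *
st=manip.sense();a,b,e=hdir('22');print(np.degrees(st['eef_rot'][2]-a)-180,b,e)"
```

```text
t: 19.1
position: [0.4379, -0.04, 0.2485]
eef_rot: [3.086, -0.011, 0.836]
contact_force: [10.0, -6.6, 2.8]
finger_gap: 0.0287
19.1 [ 0.43794879 -0.03995789  0.24849989] 0.8358617967655151 F [ 9.97 -6.58  2.75] T [-1.09 -1.48  0.08] 0.028690217903524464
r 0.17678049784689928 ang -127.22843716633304 yaw-180 -132.10864678911423
push load 11.919713366021464
22 scene [171.81 306.95] [0.5207 0.0623] r 0.0454 ang -122.1
22 top [208.06 254.78] [0.5215 0.0648] r 0.0429 ang -123.0
   tri [0.5218 0.0644 0.2077] 0.0005 r 0.0431 ANG -122.4
-126.7233566297788 0.002591014049172167 [0.00011045]
```

```bash
python3 -m jog '[0,0.15,0,0,34,0,0.25,0,0,60,0,0.25,0,0,90,0,0.25,0,0,100,0,0.25,0,0,100,0,0.25,-1,0,100,0,0.25,-2.5,0,100,0,0.25,-5,0,100,0,0.25,-8,0,100,0,0.25,-12,0,100,0,0.25,-12,0,100]'; python3 look.py 23
```

```text
t: 20.35
position: [0.4354, -0.0384, 0.3747]
eef_rot: [3.077, -0.014, 0.837]
contact_force: [1.0, -1.0, -0.3]
finger_gap: 0.0854
20.35 [ 0.43539792 -0.03844548  0.37473379] 0.8371189192171611 F [ 1.01 -1.01 -0.31] T [-0.04 -0.   -0.02] 0.08542170709182112
r 0.17714403482958593 ang -128.18136605925568 yaw-180 -132.03661897830375
push load 1.4199794049968548
23 scene [171.83 306.07] [0.5223 0.0611] r 0.0457 ang -119.7
23 top [207.35 255.06] [0.5232 0.0641] r 0.0426 ang -120.6
   tri [0.5236 0.0636 0.2081] 0.0007 r 0.0429 ANG -119.8
```

View pics/w23.png

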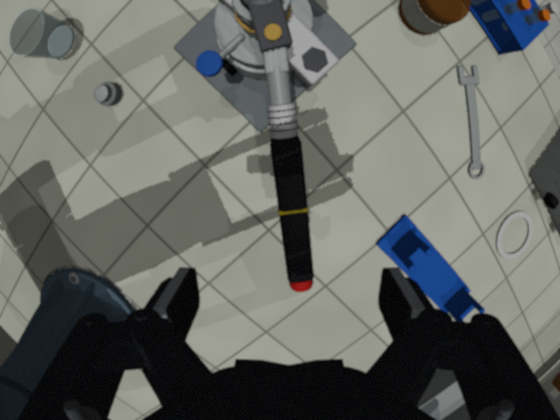

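View pics/s23.png

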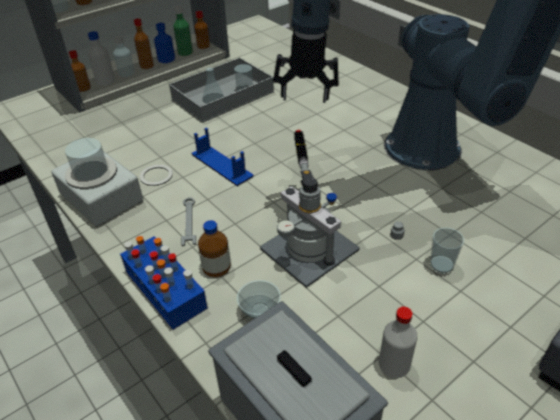

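```bash
python3 -m jog '[3,0,0,0,100,7,0,0,0,100,10,0,0,0,100,10,0,0,0,100,10,0,0,0,100]'; python3 look.py 24; python3 - <<'E'
import cv2
im=cv2.imread('pics/w24.png')[0:260,180:380]
cv2.imwrite('pics/w24z.png',cv2.convertScaleAbs(cv2.resize(im[:200],None,fx=3,fy=3,interpolation=cv2.INTER_CUBIC),alpha=1.8))
im=cv2.imread('pics/s24.png')[120:230,260:370]
cv2.imwrite('pics/s24z.png',cv2.convertScaleAbs(cv2.resize(im,None,fx=5,fy=5,interpolation=cv2.INTER_CUBIC),alpha=1.8))
E
```

```text
t: 21.0
position: [0.4998, 0.0369, 0.3677]
eef_rot: [3.089, -0.008, 0.838]
contact_force: [0.2, 0.2, 0.4]
finger_gap: 0.0859
21.0 [0.49982406 0.03686544 0.36766725] 0.8382836391801627 F [0.15 0.2  0.38] T [0.   0.02 0.01] 0.08594953450785589
r 0.0782270336466845 ang -125.18507795949833 yaw-180 -131.96988544010912
push load 0.0057578134571381
24 scene none
24 top none
```

View pics/w24z.png

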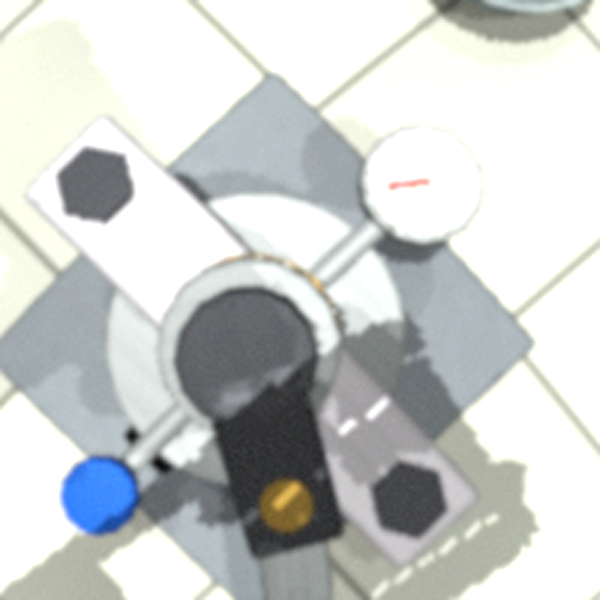

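View pics/s24z.png

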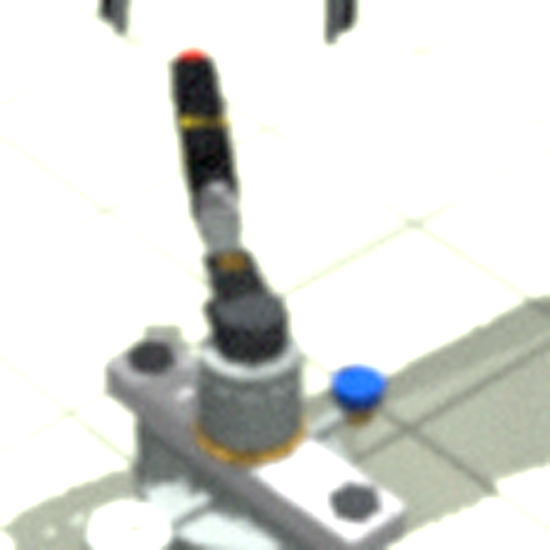

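```bash
python3 - <<'E'
from h import *
im=cv2.convertScaleAbs(cv2.imread('pics/w24.png')[90:420,200:380],alpha=1.8);cv2.imwrite('pics/w24y.png',cv2.resize(im,None,fx=1.8,fy=1.8))
im=cv2.convertScaleAbs(cv2.imread('pics/w23.png')[0:300,220:340],alpha=1.8);cv2.imwrite('pics/w23y.png',cv2.resize(im,None,fx=2,fy=2))
E
```

```text
(no output)
```

View pics/w24y.png

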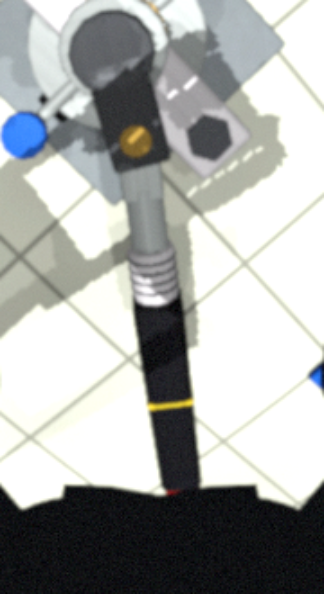

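View pics/w23y.png

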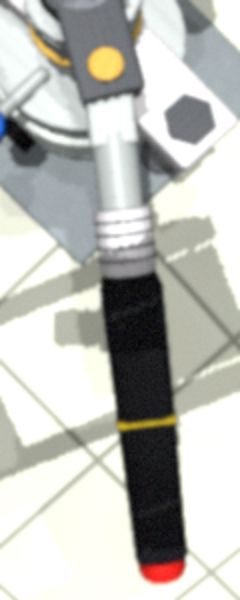

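```bash
python3 - <<'E'
from h import *
st=manip.sense()
for zs in ((.208,.205,.200,.198),(.208,.207,.205,.204)):
    c,p,g,m=[atz('wrist',q,z,st)[:2] for q,z in zip([(117.8,261.4),(168,275.5),(257.8,287.2),(315,295)],zs)]
    A=lambda v:np.degrees(np.arctan2(v[1],v[0]))
    print('cap-pin',np.linalg.norm(p-c),A(p-c),'pin-mark',np.linalg.norm(m-p),A(m-p),'g-m',A(m-g),'fold rad',np.radians(A(p-c)-A(m-p)),'cap',c)
E
```

```text
cap-pin 0.0379809901097472 -117.26870946833351 pin-mark 0.13337176137724577 -125.36462990305056 g-m -125.2893507159039 fold rad 0.14130046756530307 cap [0.54186967 0.0976605 ]
cap-pin 0.03766177432453862 -117.18319366782617 pin-mark 0.12944332624361765 -125.35557737204934 g-m -125.2834402232185 fold rad 0.14263500337502466 cap [0.54186967 0.0976605 ]
```

```bash
python3 - <<'E'
from h import *
st=manip.sense();print(st['t'],st['joint_vel'].round(3),st['contact_force'].round(2));print(manip.job_done())
E
```

```text
21.15 [-0.004 -0.01  -0.007 -0.001 -0.001  0.003] [ 0.27 -0.62  0.23]
the job is handed in; nothing more can be done
None
```

I lifted the wrench from its stand, seated the socket on the hex screw and tightened clockwise until the wrench broke over. I then let go with the handle still folded and handed the job in at 21 s.

- **Seating:** The socket first touched the screw's chamfer with about 5 N. I raised it 1 mm, shifted it 0.7 mm sideways, and it then slid down freely. The rim came to rest at about 148 mm, the washer's face, and the scene picture shows it down on the brass washer.
- **Tightening:** I pushed with one finger while the jaws were held loosely around the grip. The push load rose from 5 to about 11 N and the wrench head turned about 33° in all, including the socket's play. Then the head almost stopped and the handle folded at that load. Soon after the break the head turned about 1.5° more.
- **Fold:** After release I measured about 0.14 rad from the wrist picture (0.137 just before release). That lies within the 0.1 to 0.2 rad asked for and well short of the 0.35 stop.
- **Final state:** The gripper is open, clear above the wrench and touching nothing. In the pictures, nothing else on the bench appears to have moved.

Two small things did not go perfectly:
- **Wrench after release:** The unsupported wrench droops slightly in the socket's play, and the head swung back about 2.6°. I took that as play and did not measure the screw itself.
- **Tool tilt:** The tool had leaned about 3° by the end of the push, because each move starts from the measured pose.

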